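Register a bracket and hold its hidden bolt head square

ROBOT

A 6-joint arm with a two-finger parallel gripper is mounted at the origin on a cart in front of the work surface, level with it; the furniture and walls round the work are solid. World frame = base frame: x ahead of the robot, y to its left, z up, the work surface at z = 0. Lengths are in mm, angles in degrees, forces in N, time in s.
With the tool pointing down it reaches from about 300 to 850 mm from the base axis. Payload 4.2 kg.
Tool frame: the origin (TCP) lies on the centre line of the jaws, within the pads' length; the fingertips stand 14 mm ahead of it and the grasp point (between the pads) lies 5 mm behind it; z points along the fingers, y is the line along which they close (so a half turn about z gives the same grasp; the last joint's range is limited). The gripper opens to 91 mm and grips with 3 to 60 N. Pads are 32 mm wide; open, the fingers measure 118 mm over their backs; the gripper's body (76 mm by 178 mm) begins 60 mm behind the grasp point.
Start: joints at [-1.146, 18.312, 89.639, -0, 72.044, -1.146], TCP at [575.015, 0, 227.976] pointing down, gripper open.
Joint ranges: [-177.97, 177.97], [-48.28, 115.42], [12.27, 149.76], [-77.06, 257.06], [2.81, 150.46], [-146.56, 146.56]. Speed limits (degrees/s): [147.25, 147.25, 180, 180, 180, 180].

INTERFACE

Orientations are given as [roll, pitch, yaw] about the fixed x, y, z axes, in that order (R = Rz(yaw) Ry(pitch) Rx(roll)).
In Python, from workcell import env gives the robot as it stands.
- The arm moves only by the tool arm_command, never from a script. Its argument "motion" is a list of rows, each an object with "offset": the shift along the tool's x, y, z in m, a list of three; "spin": the turn about the tool's z in rad. In form: [{"offset": [tx, ty, tz], "spin": spin}, ...]. A call has 1 to 5 rows; each row shifts and turns the commanded pose from where the row before left it, along the tool's axes as they then stand; what a row does not reach is not made up. A row lasts 1/8 s, in which the tool goes at most 62.5 mm and 10.7 degrees, less where a joint would pass 70% of its speed; a pose out of reach is approached as far as the arm can. A call with a gripper value outside its range is refused whole. "jaw" is the finger opening in m, from 0 to 0.0912, set as the call begins (left out, the last holds). The fingers move at their own pace and stop on an object; "newtons" is the grip in N (left out, the last holds). Time passes only in rows, so rows that do not move let the fingers close. It gives the time, the measured TCP pose, the force, the opening and the grip force at its end, in the units of the state.
- env.state(): the state, without advancing time (a new reading comes with each control period).
- env.grab_frame(name): name is "scene" or "top"; returns (picture, depth): 400x640x3 uint8, blue, green, red; 400x640 float32, mm along the optical axis (not along the pixel's ray), 0 where there is no reading.
- env.camera_model(name): a dict with "fx", "fy", "cx", "cy" (pixels), "k1" (the pictures are not rectified: a ray, as slopes to the right and down, at radius r is drawn at 1 + k1 r^2 times it, then the intrinsics apply), "eye" and "rotation" of the camera in the world. Camera axes: x right, y down, z forward; pixel columns grow to the right and rows downward; lengths in mm; the calibration is good to about 2 mm. A picture is of the moment at which its call begins. camera_model takes no time and is no camera call.
- env.job_done(): hands the job in; it is judged then, once.
Trained networks look in the newest picture that a camera, given by its name, has taken for a name from the list of things; names that differ only in an ending like _2 or _b are one class to them, and where a whole thing is asked for, a point or a joint stands for the part that bears it (a point fixed in the world has none). Each returns a list of dicts, best first, with "score" (0 to 1); they miss things now and then, are a little off and sometimes report something else, mostly with a low value. They report only what shows in the picture. A call takes as long as a camera call.
- env.boxes_of(camera, target): "bbox" ([left, top, right, bottom] in pixels, round what is visible of it).
- env.pinpoint(camera, target): "location" ([column, row] in pixels: a listed point, or the origin of a listed thing).
The state is a dict: "time_s": time; "qpos": joint angles; "qvel": joint speeds; "effort": joint torques, N m; "ee_pos": TCP position; "ee_rot": TCP orientation; "force": force on the tool from outside, world axes, zero at the start; "torque": the same for the moment, N m; "gripper_width": finger opening in mm; "gripper_force": force on a finger pad.
Only numpy, scipy, OpenCV 4.12 (cv2) and the standard library are available. Lean on these libraries where they do the work, as an engineer would, in place of code of your own. Each camera call takes 0.05 s, during which the arm holds its last target. There are 200 camera calls.

TASK

Slide the loose bracket along the table, without lifting or tipping it, until its foot sits flush against both the tall back fence and the low side stop of the fixture. Then reach down into the gap between the bracket and the fence, grip the hidden hexagonal bolt head between the jaws, and turn it against its springy bush until its two side flats are upright; finish while still holding it there so that it cannot turn back, with the bracket still up against both stops. Leave the other things on the table where they are.

Things in the scene. Friction and masses are not known exactly. Their poses are not given: they have to be found in the camera images.
- fixture: L-shaped steel fixture fixed to the table: tall back fence and low side stop. Origin: inner corner on the table top, where the faces of the two stops meet; x points away from the robot (yaw within 0.25 rad), z up. The bracket belongs before the fence (-x) and left of the side stop (+y); registered, its origin is at x = -65, y = +45 mm in this frame, axes parallel.
- fence (a point): middle of the top edge of the back fence's flat front face, 84 mm above the table. The fence is an upright plate 10 mm thick, its front face in the fixture's plane x = 0, from y = -50 to +150 mm; gussets and a flange behind it reach to x = +60.
- side_stop (a point): middle of the top edge of the side stop's flat left face, 18 mm above the table. The stop is a bar 26 mm wide (25 high with its screw heads), its face in the fixture's plane y = 0, from x = -152 to -2 mm.
- bracket: loose aluminium bracket, 0.4 to 0.65 kg plus 0.2 for the bolt. Foot 10 mm thick, x = -50 to +65, y = -45 to +45 in its frame; its far edge belongs on the fence, its right edge on the side stop. Origin: underside, below the middle of the upright plate; z up, x away from the robot, y left. Starts 30 to 60 mm from either stop, up to 0.2 rad out of square.
- bracket_top (a point): middle of the top edge of the bracket's upright plate, 88 mm above its underside. Plate 10 mm thick (x = -5 to +5), 90 wide (y = -45 to +45). Registered, a 60 mm gap is left between plate and fence.
- nut (a point): middle of the nut on the robot's side of the plate, 17 mm before the plate's middle, 70 mm above the table; 30 mm across flats, its flats parallel to those of the hidden head and turning with it. Thread end 31 mm before the plate's middle.
- bolt_head: hexagonal bolt head hidden in the gap, 30 mm across flats, 34.6 across corners, 16 thick. Origin: its centre, at (+17, 0, +70) mm in the bracket's frame; it occupies x = +9 to +25 there, with a 31 mm wide rubber bush between it and the plate. x: the bolt axis; y: normal to a pair of flats, level when these are upright.
- bolt (a joint): turn of the bolt (head and nut) about the bracket's x, rad; 0 = two side flats upright (facing +-y), positive = left side up, clockwise seen from the robot. It rests at +0.25 to +0.37 and the bush springs it back there when let go (0.06 N m at 0). Jaws pressing on corners jam; jaws tilted by this angle about the bolt axis lie flat on the flats.
- plug_a: bystander: turned steel plug with a T pin, 38 across, 69 high, right of the fixture; origin at its underside
- plug_b: bystander: another such plug, farther right; origin at its underside
- spare_nut: bystander: hexagonal nut 30 across flats, 16 high, right of the side stop; origin at its underside
- gas_cup: bystander: small upright ceramic cup, 19 across, 47 high; origin at its underside
- jaw_pliers: bystander: pliers lying behind the fence, 53 x 168 x 13; origin at its underside
- spanner: bystander: spanner lying left of the work, 37 x 203 x 10; origin at its underside

How it is judged:
By the outcome, as a careful person would: the job done as asked, in the order asked, and still so for the second after the job is handed in, while the arm keeps its last pose, push and grip.
It also fails if it takes over 64 s, if anything falls off the work surface, if the arm or the gripper's body presses on something with over 40 N, if the wrist force passes 120 N, or if a joint passes its speed limit or range.

## Working session

There is one attempt and no reset: what is moved stays moved. The work goes in short steps, Python scripts to look and compute and a tool call to move; the robot and the scene stay as the last step left them, time stands still between calls to the robot, and variables do not carry over. Pictures are saved under pics/ and viewed, at most 10 in all, crops included, and the job is handed in when it is done.

Besides the shell and the picture viewer there is one more tool, called after ">>>" as a command line: name --argument value ..., lists and objects as JSON in quotes. arm_command: Moves the arm, as the interface text tells. Its arguments: {"type":"object","properties":{"motion":{"type":"array"},"jaw":{"type":"number"},"newtons":{"type":"number"}},"required":["motion"]}

```bash
mkdir -p pics; ls; cat > h.py <<'E'
import numpy as np, cv2
from workcell import env
def frame(n,save=None):
    p,d=env.grab_frame(n)
    if save: cv2.imwrite('pics/'+save,p)
    return p,d
def ray(n,uv):
    m=env.camera_model(n); K=np.array([[m['fx'],0,m['cx']],[0,m['fy'],m['cy']],[0,0,1]],float)
    s=cv2.undistortPoints(np.array([[uv]],float),K,np.array([m['k1'],0,0,0,0.]))[0,0]
    return np.array(m['eye'],float),np.array(m['rotation'],float)@np.array([s[0],s[1],1.])
def atz(n,uv,z):
    e,r=ray(n,uv); return e+r*(z-e[2])/r[2]
def bydepth(n,uv,D):
    e,r=ray(n,uv); return e+r*D[int(round(uv[1])),int(round(uv[0]))]
def project(n,P):
    m=env.camera_model(n); R=np.array(m['rotation'],float)
    c=R.T@(np.array(P,float)-np.array(m['eye'],float)); s=c[:2]/c[2]; k=1+m['k1']*(s@s)
    return m['fx']*s[0]*k+m['cx'],m['fy']*s[1]*k+m['cy']
def cloud(n,D):
    m=env.camera_model(n); K=np.array([[m['fx'],0,m['cx']],[0,m['fy'],m['cy']],[0,0,1]],float)
    v,u=np.mgrid[0:400,0:640]; uv=np.stack([u,v],-1).reshape(-1,1,2).astype(float)
    s=cv2.undistortPoints(uv,K,np.array([m['k1'],0,0,0,0.]))[:,0]
    c=np.c_[s,np.ones(len(s))]*D.reshape(-1,1)
    return (c@np.array(m['rotation'],float).T+np.array(m['eye'],float)).reshape(400,640,3)
E
python3 - <<'E'
from h import *
np.set_printoptions(precision=1,suppress=True)
print(env.state())
for n in('scene','top'):
    p,d=frame(n,n+'0.png'); m=env.camera_model(n); print(n,m['eye'],m['fx'],m['k1'],np.array(m['rotation']).round(2).tolist())
    for t,z in(('fixture',0),('fence',84),('side_stop',18),('bracket',0),('bracket_top',88),('nut',70),('bolt_head',70)):
        for r in env.pinpoint(n,t)[:2]:
            print(t,round(r['score'],2),np.array(r['location']),atz(n,r['location'],z),bydepth(n,r['location'],d))
E
```

```text
pics
{'time_s': 0.0, 'qpos': array([-1.1, 18.4, 89.7, -0. , 72. , -1.1]), 'qvel': array([-0. , -0. , -0. , -0.1,  0. , -0.1]), 'effort': array([ -0. , -41.2, -23.2,   0.1,   0. ,  -0. ]), 'ee_pos': array([574.5,  -0. , 227.1]), 'ee_rot': array([-179.9,   -0. ,   90. ]), 'force': array([ 0.6, -0.2,  1.3]), 'torque': array([-0.,  0.,  0.]), 'gripper_force': 0.0, 'gripper_width': 90.90148108572862}
scene [ 239.7 -641.2  572.2] 390.4882269563197 -0.03148015472215065 [-123.75, 0.38, -31.99]Traceback (most recent call last):
  File "<stdin>", line 8, in <module>
  File "h.py", line 12, in atz
    e,r=ray(n,uv); return e+r*(z-e[2])/r[2]
                                       ~^^^
IndexError: invalid index to scalar variable.
```

```bash
sed -i "s/np.array(m\['rotation'\],float)/rot(m['rotation'])/g; s/^from workcell/from scipy.spatial.transform import Rotation as Ro\ndef rot(a): return Ro.from_euler('xyz',a,degrees=True).as_matrix()\nfrom workcell/" h.py
python3 - <<'E'
from h import *
np.set_printoptions(precision=1,suppress=True)
for n in('scene','top'):
    p,d=frame(n,n+'0.png'); m=env.camera_model(n); print(n,m['eye'],m['fx'],m['rotation'])
    for t,z in(('fixture',0),('fence',84),('side_stop',18),('bracket',0),('bracket_top',88),('nut',70),('bolt_head',70),('plug_a',69),('spare_nut',16),('gas_cup',47),('jaw_pliers',13),('spanner',10)):
        for r in env.pinpoint(n,t)[:2]:
            print(t,round(r['score'],2),np.array(r['location']),atz(n,r['location'],z),bydepth(n,r['location'],d))
E
```

```text
scene [ 239.7 -641.2  572.2] 390.4882269563197 [-123.8    0.4  -32. ]
fixture 0.72 [326.5 240.9] [608.7 -52.4   0. ] [596.7 -71.6  18.7]
fence 0.66 [314.2 202.6] [603.1 -10.2  84. ] [611.5   4.5  72.7]
side_stop 0.72 [299.6 249.7] [532.2 -64.9  18. ] [531.5 -66.2  19.2]
side_stop 0.22 [268.8 238.6] [492.1   5.3  18. ] [488.2  -4.6  26.5]
bracket 0.57 [268.7 239.1] [499.3  24.8   0. ] [487.7  -5.   25.6]
bracket_top 0.59 [265.3 211.6] [493.4  11.5  88. ] [492.    8.1  90.5]
nut 0.74 [257.2 216.2] [480.3  29.3  70. ] [473.6  10.8  83.8]
bolt_head 0.67 [273.9 213.6] [515.7  18.4  70. ] [511.2   7.7  78.1]
bolt_head 0.17 [256.2 214.9] [480.4  35.   70. ] [473.3  15.1  84.8]
plug_a 0.71 [341.9 280. ] [ 529.1 -230.7   69. ] [ 563.3 -182.1    9.4]
plug_a 0.71 [387.5 296.3] [ 573.  -304.4   69. ] [ 610.  -266.9   13.1]
spare_nut 0.72 [318.1 294.8] [ 499.7 -195.6   16. ] [ 506.4 -184.     1.5]
gas_cup 0.47 [351.3 322.8] [ 499.6 -302.7   47. ] [ 521.1 -274.8    3.7]
jaw_pliers 0.66 [366.1 208.8] [751.4 -12.5  13. ] [759.6  -2.5   4.1]
jaw_pliers 0.22 [302.  247.1] [543.5 -54.9  13. ] [540.8 -6
[... 215 characters left out ...]
ure 0.54 [315.9 200.7] [617.6 -56.2   0. ] [566.2 -45.8 597.7]
fence 0.59 [292.3 199.6] [613.4   0.1  84. ] [568.3 -22.5 589.1]
side_stop 0.72 [316.9 233.9] [533.4 -57.6  18. ] [534.2 -46.2 606.7]
bracket 0.74 [286.1 250.3] [493.1  20.    0. ] [507.6  -0.7 336.4]
bracket_top 0.48 [285.1 252.8] [491.2  16.9  88. ] [503.5   1.  335.1]
bracket_top 0.4 [398.7 236.2] [ 526.3 -244.6   88. ] [ 525.7 -259.6   23.7]
plug_a 0.53 [359.5 213. ] [ 581.6 -157.7   69. ] [ 583.3 -162.2   35.3]
spare_nut 0.63 [368.3 243.1] [ 509.3 -185.1   16. ] [ 509.4 -184.9   17.1]
gas_cup 0.62 [396.7 235.6] [ 527.4 -249.4   47. ] [ 527.1 -257.5   11.5]
jaw_pliers 0.75 [299.7 145.1] [759.  -16.2  13. ] [758.9 -16.2  13.1]
```

View pics/scene0.png

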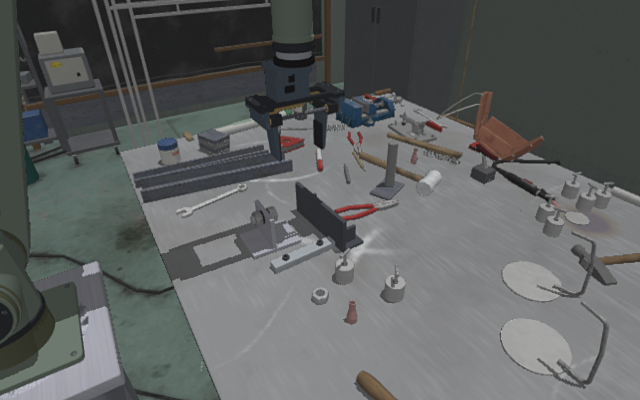

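View pics/top0.png

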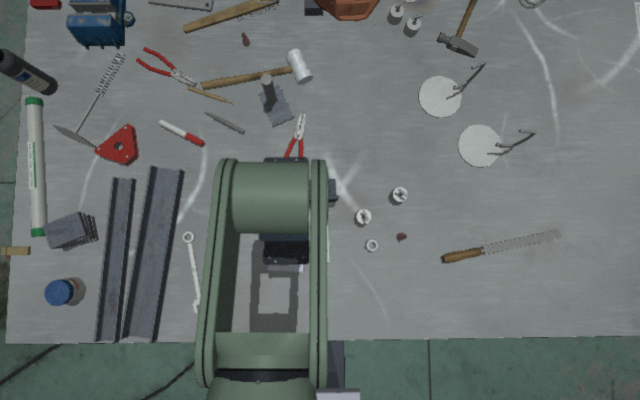

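```bash
python3 - <<'E'
from h import *
np.set_printoptions(precision=1,suppress=True)
p,d=frame('scene'); C=cloud('scene',d); ok=(d>0)
print(np.median(C[300:320,230:260,2]))
big=cv2.resize(p[170:290,220:380],(800,600),interpolation=cv2.INTER_CUBIC); cv2.imwrite('pics/crop1.png',big)
np.save('C.npy',C); 
P=C[ok]
def sel(lo,hi): return P[np.all((P>lo)&(P<hi),1)]
# side stop top
q=sel([440,-120,15],[620,-20,22]); r=cv2.minAreaRect(q[:,:2].astype(np.float32)); print('stop',len(q),r, np.median(q[:,2]))
q=sel([560,-130,78],[680,160,90]); r=cv2.minAreaRect(q[:,:2].astype(np.float32)); print('fence top',len(q),r,np.median(q[:,2]))
q=sel([540,-110,25],[660,20,76]); 
a=np.linalg.svd(q-q.mean(0))[2]; print('fence face',len(q),q.mean(0),a[2])
q=sel([440,-60,82],[560,90,96]); r=cv2.minAreaRect(q[:,:2].astype(np.float32)); print('br top',len(q),r,np.median(q[:,2]))
q=sel([480,-70,7],[600,60,13.5]); print('foot',len(q),cv2.minAreaRect(q[:,:2].astype(np.float32)),np.median(q[:,2]))
E
```

```text
0.3918173027935268
stop 619 ((540.5772094726562, -62.97412872314453), (80.4855728149414, 157.10777282714844), 88.42611694335938) 18.67200442037688
fence top 322 ((616.7216186523438, -5.866279602050781), (12.738737106323242, 201.47817993164062), 2.045077323913574) 84.19182506734043
fence face 741 [617.3 -57.1  48.8] [1.  0.1 0.1]
br top 247 ((493.2569580078125, 19.24813461303711), (77.16793823242188, 51.82568359375), 57.35710906982422) 86.77247636327348
foot 577 ((519.9663696289062, 16.318918228149414), (79.6075210571289, 86.68358612060547), 0.04310185834765434) 10.948845953127488
```

View pics/crop1.png

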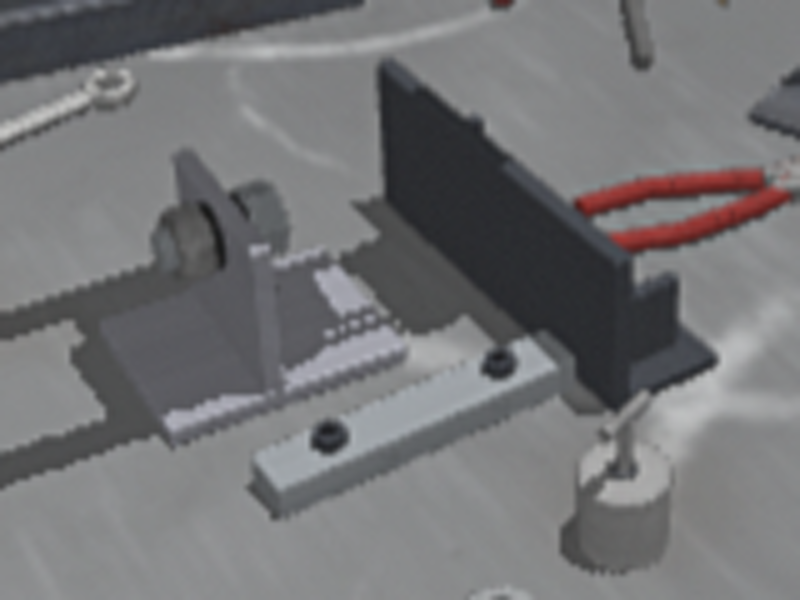

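The arm hides the work in the top view. In the scene view the bracket plate is at crop (220,280), the stop bar at (400,430) and the fence at (500,220). I'll move the arm aside so the top camera can see.

>>> arm_command --motion '[{"offset": [0.06, 0, 0], "spin": 0}, {"offset": [0.06, 0, 0], "spin": 0}, {"offset": [0.06, 0, 0], "spin": 0}, {"offset": [0.06, 0, 0], "spin": 0}, {"offset": [0.06, 0, 0], "spin": 0}]' --jaw 0.0912

```text
time_s: 2.08
ee_pos: [574.9, 302.0, 228.1]
ee_rot: [180.0, -0.0, 90.0]
force: [1.9, -0.7, 0.4]
gripper_width: 91.5
gripper_force: 0.0
```

```bash
python3 - <<'E'
from h import *
np.set_printoptions(precision=1,suppress=True)
p,d=frame('top'); C=cloud('top',d); P=C[d>0]; print(env.state()['ee_pos'])
for t,z in(('fixture',0),('fence',84),('side_stop',18),('bracket',0),('bracket_top',88),('nut',70),('bolt_head',70)):
    for r in env.pinpoint('top',t)[:1]: print(t,round(r['score'],2),np.array(r['location']),atz('top',r['location'],z))
def sel(lo,hi): return P[np.all((P>lo)&(P<hi),1)]
def show(n,q):
    r=cv2.minAreaRect(q[:,:2].astype(np.float32)); print(n,len(q),r,np.median(q[:,2]),cv2.boxPoints(r).tolist() and cv2.boxPoints(r).round(1).tolist())
show('stop',sel([440,-120,14],[620,-30,22])); show('fence',sel([580,-130,78],[680,160,92]))
show('plate',sel([440,-60,80],[560,90,96])); show('foot',sel([420,-70,6],[600,90,14]))
cv2.imwrite('pics/crop2.png',cv2.resize(p[180:290,245:345],(727,800)[::-1] if 0 else (545,600),interpolation=cv2.INTER_CUBIC))
E
```

```text
[574.2 309.9 227.5]
fixture 0.78 [317.3 201.3] [616.  -59.8   0. ]
fence 0.59 [295.6 198.6] [615.7  -7.6  84. ]
side_stop 0.96 [317.  234.8] [531.1 -57.8  18. ]
bracket 0.69 [295.1 197.4] [626.5  -3.3   0. ]
bracket_top 0.91 [284.6 250.2] [497.1  18.   88. ]
nut 0.78 [284.7 260.3] [473.  19.  70.]
bolt_head 0.57 [280.5 243. ] [513.1  28.7  70. ]
stop 574 ((536.9072265625, -72.20186614990234), (151.60435485839844, 26.746829986572266), 1.3432537317276) 18.283067070292248 [[460.79998779296875, -60.599998474121094], [461.3999938964844, -87.30000305175781], [613.0, -83.80000305175781], [612.4000244140625, -57.099998474121094]]
fence 374 ((615.2898559570312, -7.571372985839844), (10.408404350280762, 197.8467254638672), 2.0431480407714844) 84.10145472303986 [[606.5999755859375, 91.0999984741211], [613.5999755859375, -106.5999984741211], [624.0, -106.19999694824219], [617.0, 91.5]]
plate 356 ((492.8793029785156, 21.533580780029297), (78.28654479980469, 52.33533477783203), 55.886775970458984) 86.47865018090465 [[449.29998779296875, 3.799999952316284], [492.6000061035156, -25.5], [536.5, 39.29999923706055], [493.20001220703125, 68.5999984741211]]
foot 1200 ((515.6925048828125, 1.7398300170898438), (127.1724624633789, 148.39370727539062), 88.22586059570312) 10.376455838354104 [[439.6000061035156, -59.5], [587.9000244140625, -64.0999984741211], [591.7999877929688, 63.0], [443.5, 67.5999984741211]]
```

View pics/crop2.png

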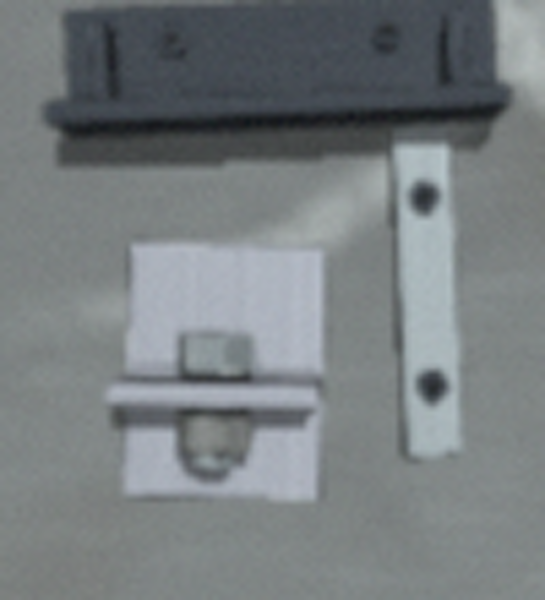

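```bash
python3 - <<'E'
from h import *
np.set_printoptions(precision=1,suppress=True)
p,d=frame('top'); C=cloud('top',d); P=C[d>0]
def sel(lo,hi): return P[np.all((P>lo)&(P<hi),1)]
def show(n,q):
    q=q.astype(np.float32); r=cv2.minAreaRect(q[:,:2]); print(n,len(q),r,np.median(q[:,2]),cv2.boxPoints(r).round(1).tolist())
def line(n,q,ax):
    # fit q[:,ax]=a+b*q[:,1-ax]
    b=np.polyfit(q[:,1-ax],q[:,ax],1); print(n,b, np.std(q[:,ax]-np.polyval(b,q[:,1-ax])))
pl=sel([484,-60,84.5],[512,90,96]); line('plate x(y)',pl,0); show('plate',pl)
ft=sel([420,-42,6],[585,90,14]); show('foot',ft)
fe=sel([580,-130,78],[680,160,90]); line('fence top x(y)',fe,0)
st=sel([440,-120,14],[620,-30,21]); line('stop y(x)',st,1)
E
```

```text
plate x(y) [  0.  494.1] 5.822929236426957Traceback (most recent call last):
  File "<stdin>", line 10, in <module>
  File "<stdin>", line 6, in show
cv2.error: OpenCV(4.12.0) /io/opencv/modules/imgproc/src/convhull.cpp:143: error: (-215:Assertion failed) total >= 0 && (depth == CV_32F || depth == CV_32S) in function 'convexHull'
```

```bash
python3 - <<'E'
from h import *
np.set_printoptions(precision=3,suppress=True)
p,d=frame('top'); C=cloud('top',d); P=C[d>0]
def sel(lo,hi): return P[np.all((P>lo)&(P<hi),1)]
def show(n,q):
    r=cv2.minAreaRect(q[:,:2].astype(np.float32)); print(n,len(q),r,np.median(q[:,2]),cv2.boxPoints(r).round(1).tolist())
def line(n,q,ax):
    b=np.polyfit(q[:,1-ax],q[:,ax],1); print(n,b, np.std(q[:,ax]-np.polyval(b,q[:,1-ax])))
pl=sel([480,-60,86],[515,90,96]); 
for i in range(4):
    b=np.polyfit(pl[:,1],pl[:,0],1); pl=pl[abs(pl[:,0]-np.polyval(b,pl[:,1]))<7]
line('plate x(y)',pl,0); show('plate',pl)
ft=sel([420,-42,6],[585,90,14]); show('foot',ft)
fe=sel([580,-130,78],[680,160,90]); line('fence top x(y)',fe,0)
st=sel([440,-120,14],[620,-30,21]); line('stop y(x)',st,1)
E
```

```text
plate x(y) [  0.024 491.838] 2.744680685489416
plate 152 ((493.0985412597656, 21.638887405395508), (86.77103424072266, 9.277639389038086), 89.38764190673828) 88.48185074716685 [[488.0, -21.700000762939453], [497.29998779296875, -21.799999237060547], [498.20001220703125, 65.0], [488.8999938964844, 65.0999984741211]]
foot 1203 ((511.4659729003906, 20.581418991088867), (90.00235748291016, 139.04530334472656), 88.23831176757812) 10.40930237633006 [[440.6000061035156, -22.299999237060547], [579.5999755859375, -26.5], [582.2999877929688, 63.400001525878906], [443.3999938964844, 67.69999694824219]]
fence top x(y) [ -0.034 614.838] 2.9591007574048143
stop y(x) [  0.033 -89.786] 7.826126513885457
```

```bash
python3 -c "
from h import *
for i in range(3):
    s=env.state(); print(s['time_s'],s['ee_pos'],s['qpos'],s['force']); env.grab_frame('scene')"
```

```text
2.575 [575.29692342 298.6197323  228.24573055] [ 2.64207311e+01  2.49843452e+01  7.92286587e+01 -1.00216912e-02
  7.57737943e+01  2.65327341e+01] [0.15854753 0.78795517 0.07393233]
2.625 [575.28483055 298.79903063 228.2539419 ] [ 2.64347610e+01  2.49887366e+01  7.92203280e+01 -8.69109051e-03
  7.57738248e+01  2.65320579e+01] [ 0.55918912 -0.28390679 -0.13192256]
2.675 [575.27050215 298.99513162 228.23037517] [ 2.64505369e+01  2.49965900e+01  7.92109337e+01 -8.04943132e-03
  7.57752378e+01  2.65336686e+01] [0.18263492 0.22382175 0.49574061]
```

>>> arm_command --motion '[{"offset": [-0.05, -0.016, 0], "spin": 0.023}, {"offset": [-0.055, -0.018, 0], "spin": 0}, {"offset": [-0.055, -0.018, 0], "spin": 0}, {"offset": [-0.05, -0.017, 0], "spin": 0}, {"offset": [-0.035, -0.012, 0.02], "spin": 0}]'

```text
time_s: 3.35
ee_pos: [489.7, 54.5, 209.4]
ee_rot: [179.7, -0.0, 88.6]
force: [0.6, -0.2, -0.3]
gripper_width: 91.1
gripper_force: 0.0
```

>>> arm_command --motion '[{"offset": [0, 0, 0.03], "spin": 0}, {"offset": [0, 0, 0.03], "spin": 0}, {"offset": [0, 0, 0.03], "spin": 0}, {"offset": [0, 0, 0], "spin": 0}, {"offset": [0, 0, 0], "spin": 0}]'

```text
time_s: 3.98
ee_pos: [490.4, 56.5, 119.0]
ee_rot: [179.9, -0.0, 88.7]
force: [-0.4, -0.7, 0.7]
gripper_width: 91.0
gripper_force: 0.0
```

```bash
python3 - <<'E'
from h import *
p,d=frame('scene'); s=env.state(); print(s['time_s'],s['ee_pos'],s['ee_rot'],s['force'])
cv2.imwrite('pics/crop3.png',cv2.resize(p[150:290,200:360],(686,600),interpolation=cv2.INTER_CUBIC))
E
```

```text
4.025 [490.61627288  56.60289036 119.32818069] [ 1.79841259e+02 -1.90829385e-02  8.86767510e+01] [ 0.47827772 -0.81500736 -0.83937531]
```

View pics/crop3.png

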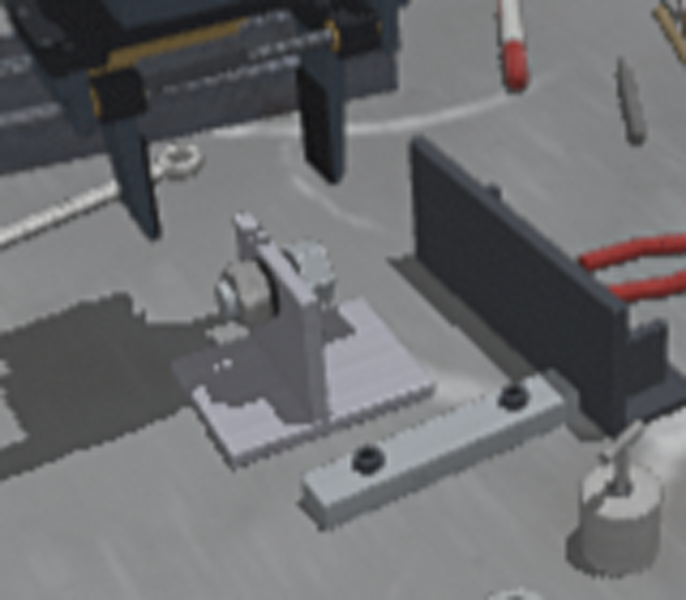

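The open fingers straddle the left part of the plate, with tips at crop (150,235) and (335,180), clear of the nut and head. I'll descend and grip lightly.

>>> arm_command --motion '[{"offset": [0, 0.003, 0.025], "spin": 0}, {"offset": [0, 0, 0.03], "spin": 0}, {"offset": [0, 0, 0.03], "spin": 0}, {"offset": [0, 0, 0], "spin": 0}, {"offset": [0, 0, 0], "spin": 0}]'

```text
time_s: 4.65
ee_pos: [493.9, 56.6, 34.5]
ee_rot: [179.8, -0.0, 88.7]
force: [-0.7, 0.4, 0.6]
gripper_width: 91.4
gripper_force: 0.0
```

>>> arm_command --motion '[{"offset": [0, 0, 0], "spin": 0}, {"offset": [0, 0, 0], "spin": 0}, {"offset": [0, 0, 0], "spin": 0}, {"offset": [0, 0, 0], "spin": 0}, {"offset": [0, 0, 0], "spin": 0}]' --jaw 0.02 --newtons 8

```text
time_s: 5.28
ee_pos: [492.6, 56.5, 32.9]
ee_rot: [180.0, 0.0, 88.7]
force: [0.7, 0.2, -0.2]
gripper_width: 43.8
gripper_force: 0.0
```

>>> arm_command --motion '[{"offset": [0, 0, 0], "spin": 0}, {"offset": [0, 0, 0], "spin": 0}, {"offset": [0, 0, 0], "spin": 0}, {"offset": [0, 0, 0], "spin": 0}]' --jaw 0.0 --newtons 12

```text
time_s: 5.78
ee_pos: [493.3, 56.4, 33.1]
ee_rot: [179.9, 0.0, 88.7]
force: [2.6, -0.2, -0.6]
gripper_width: 9.9
gripper_force: 12.0
```

>>> arm_command --motion '[{"offset": [-0.004, 0.006, 0], "spin": -0.01}, {"offset": [-0.006, 0.01, 0], "spin": -0.015}, {"offset": [-0.006, 0.01, 0], "spin": -0.015}, {"offset": [-0.006, 0.01, 0], "spin": -0.015}, {"offset": [-0.004, 0.006, 0], "spin": 0}]'

```text
time_s: 6.4
ee_pos: [531.0, 31.1, 33.1]
ee_rot: [-179.5, -0.1, 91.8]
force: [-10.3, 4.9, 9.9]
gripper_width: 9.7
gripper_force: 12.0
```

>>> arm_command --motion '[{"offset": [0, 0.002, 0], "spin": 0}, {"offset": [0, 0.002, 0], "spin": 0}, {"offset": [0, 0.001, 0], "spin": 0}, {"offset": [0, 0.0, 0], "spin": 0}, {"offset": [0, 0.0, 0], "spin": 0}]'

```text
time_s: 7.02
ee_pos: [534.8, 30.9, 33.0]
ee_rot: [-179.4, -0.0, 91.8]
force: [-11.6, 1.9, 9.8]
gripper_width: 10.3
gripper_force: 12.0
```

```bash
cat > look.py <<'E'
from h import *
import sys
p,d=frame('scene'); s=env.state(); print(s['time_s'],s['ee_pos'].round(1),s['ee_rot'].round(2),s['force'].round(1),s['torque'].round(2),s['gripper_width'],s['gripper_force'])
if len(sys.argv)>1: cv2.imwrite('pics/'+sys.argv[1],cv2.resize(p[150:290,220:380],(686,600),interpolation=cv2.INTER_CUBIC))
E
python3 look.py crop4.png
```

```text
7.075 [534.8  30.9  33. ] [-1.7942e+02 -4.0000e-02  9.1770e+01] [-11.2   1.6   9.9] [-0.05  1.3  -0.34] 10.681181393810883 12.014615759253502
```

View pics/crop4.png

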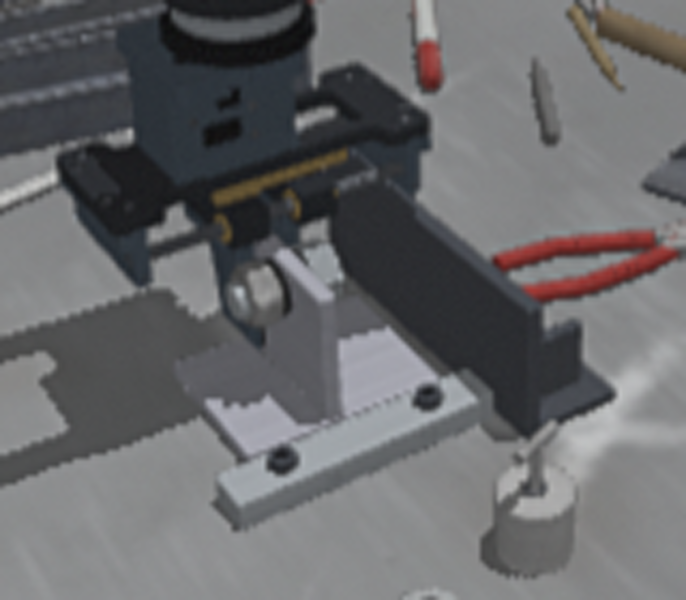

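The bracket is now close to both stops; its foot reaches the stop bar at crop (330,440). There's a slight forward tilt of 0.6° and about 10 N downward, so I'll release, regrip lower and lighter, and go on.

>>> arm_command --motion '[{"offset": [0, 0, 0], "spin": 0}, {"offset": [0, 0, 0], "spin": 0}, {"offset": [0, 0, 0.003], "spin": 0}, {"offset": [0, 0, 0.002], "spin": 0}, {"offset": [0, 0, 0], "spin": 0}]' --jaw 0.02 --newtons 5

```text
time_s: 7.7
ee_pos: [539.7, 30.7, 27.6]
ee_rot: [-180.0, 0.0, 91.8]
force: [-1.9, 0.5, -0.1]
gripper_width: 20.2
gripper_force: 0.2
```

>>> arm_command --motion '[{"offset": [0, 0, 0], "spin": 0}, {"offset": [0, 0, 0], "spin": 0}, {"offset": [0, 0, 0], "spin": 0}]' --jaw 0.0

```text
time_s: 8.07
ee_pos: [536.8, 30.8, 27.6]
ee_rot: [-179.7, -0.0, 91.8]
force: [-6.5, 0.1, 3.6]
gripper_width: 10.6
gripper_force: 5.0
```

```bash
python3 look.py
```

```text
8.125 [536.8  30.9  27.6] [-1.7966e+02 -2.0000e-02  9.1800e+01] [-5.6  1.4  3.7] [ 0.    0.83 -0.17] 10.615858958147745 5.00821877270937
```

>>> arm_command --motion '[{"offset": [-0.003, 0.001, 0], "spin": 0}, {"offset": [-0.003, 0.001, 0], "spin": 0}, {"offset": [-0.003, 0.001, 0], "spin": 0}, {"offset": [-0.002, 0, 0], "spin": 0}, {"offset": [0, 0, 0], "spin": 0}]' --newtons 8

```text
time_s: 8.75
ee_pos: [542.9, 21.0, 27.8]
ee_rot: [-180.0, -0.1, 91.8]
force: [-2.2, 7.5, -1.1]
gripper_width: 10.2
gripper_force: 8.0
```

```bash
python3 look.py
```

```text
8.8 [542.8  21.   27.8] [-1.7998e+02 -1.1000e-01  9.1780e+01] [-2.4  6.8 -1.3] [1.2  0.26 0.17] 9.781242236003667 8.002601265907288
```

>>> arm_command --motion '[{"offset": [-0.002, 0, 0], "spin": 0}, {"offset": [-0.002, 0, 0], "spin": 0}, {"offset": [0, 0, 0], "spin": 0}]'

```text
time_s: 9.18
ee_pos: [543.0, 18.6, 28.3]
ee_rot: [-180.0, -0.3, 91.7]
force: [-3.1, 14.4, 1.8]
gripper_width: 10.1
gripper_force: 11.3
```

```bash
python3 look.py
```

```text
9.225 [543.   18.6  28.2] [-179.99   -0.25   91.75] [-2.5 14.7  2.6] [2.17 0.33 0.24] 10.18422425152201 11.27393288433268
```

>>> arm_command --motion '[{"offset": [0, 0.002, 0], "spin": 0}, {"offset": [0, 0.002, 0], "spin": 0}, {"offset": [0, 0.002, 0], "spin": 0}, {"offset": [0, 0, 0], "spin": 0}, {"offset": [0, 0, 0], "spin": 0}]'

```text
time_s: 9.85
ee_pos: [543.6, 19.0, 27.9]
ee_rot: [-179.4, -0.3, 91.7]
force: [-13.9, 15.3, 10.7]
gripper_width: 10.1
gripper_force: 14.9
```

```bash
python3 look.py
```

```text
9.9 [543.6  19.   27.9] [-179.35   -0.29   91.69] [-14.8  14.1  10.1] [ 2.06  1.74 -0.09] 10.22696949220358 14.892658802091319
```

>>> arm_command --motion '[{"offset": [0, 0, 0], "spin": 0}, {"offset": [0.004, -0.004, 0], "spin": 0}, {"offset": [0, 0, 0], "spin": 0}, {"offset": [0, 0, 0], "spin": 0}]' --jaw 0.026

```text
time_s: 10.4
ee_pos: [545.2, 19.8, 28.1]
ee_rot: [180.0, -0.0, 91.8]
force: [-0.6, 1.7, 1.1]
gripper_width: 25.8
gripper_force: 1.3
```

```bash
python3 look.py crop5.png
```

```text
10.45 [545.3  19.8  28.1] [179.97  -0.    91.82] [-0.1  2.8  0.5] [0.36 0.08 0.05] 26.120504405051744 1.259792774098969
```

View pics/crop5.png

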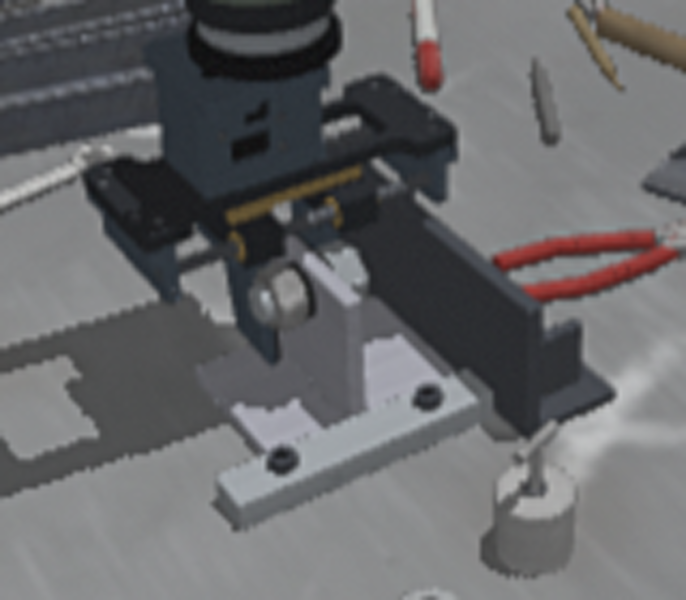

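>>> arm_command --motion '[{"offset": [0.005, 0, 0], "spin": 0}, {"offset": [0, 0, -0.01], "spin": 0}, {"offset": [0, 0, -0.03], "spin": 0}, {"offset": [0, 0, -0.05], "spin": 0}, {"offset": [0.02, 0, -0.05], "spin": 0}]'

```text
time_s: 11.08
ee_pos: [544.3, 44.1, 170.1]
ee_rot: [180.0, 0.0, 91.7]
force: [0.9, 0.2, 1.0]
gripper_width: 26.4
gripper_force: 0.0
```

>>> arm_command --motion '[{"offset": [0.06, 0, 0], "spin": 0}, {"offset": [0.06, 0, 0], "spin": 0}, {"offset": [0.06, 0, 0], "spin": 0}, {"offset": [0.06, 0, 0], "spin": 0}, {"offset": [0, 0, 0], "spin": 0}]'

```text
time_s: 11.7
ee_pos: [536.3, 288.6, 168.5]
ee_rot: [179.9, -0.1, 92.1]
force: [-0.0, -0.5, 0.1]
gripper_width: 25.9
gripper_force: 0.0
```

```bash
cat > meas.py <<'E'
from h import *
np.set_printoptions(precision=3,suppress=True)
p,d=frame('top'); C=cloud('top',d); P=C[d>0]; s=env.state(); print(s['time_s'],s['ee_pos'])
def sel(lo,hi): return P[np.all((P>lo)&(P<hi),1)]
def show(n,q):
    r=cv2.minAreaRect(q[:,:2].astype(np.float32)); print(n,len(q),r,np.median(q[:,2]),cv2.boxPoints(r).round(1).tolist())
pl=sel([530,-80,86],[560,60,96])
for i in range(4):
    b=np.polyfit(pl[:,1],pl[:,0],1); pl=pl[abs(pl[:,0]-np.polyval(b,pl[:,1]))<7]
print('plate',b); show('plate',pl)
show('foot',sel([480,-55,6],[608,60,13.5]))
show('bolt',sel([545,-60,64],[580,40,90])); show('nut',sel([505,-60,64],[538,40,90]))
for t,z in(('fence',84),('side_stop',18),('bracket_top',88),('nut',70),('bolt_head',70)):
    for r in env.pinpoint('top',t)[:1]: print(t,round(r['score'],2),np.array(r['location']),atz('top',r['location'],z))
cv2.imwrite('pics/crop6.png',cv2.resize(p[180:270,255:345],(600,600),interpolation=cv2.INTER_CUBIC))
q,_=frame('scene')
for t,z in(('bracket_top',88),('nut',70),('bolt_head',70)):
    for r in env.pinpoint('scene',t)[:1]: print(t,round(r['score'],2),np.array(r['location']),atz('scene',r['location'],z))
E
python3 meas.py
```

```text
11.75 [536.268 286.242 168.299]
plate [ -0.027 542.507]
plate 153 ((543.972412109375, -12.865859985351562), (87.35066986083984, 11.481526374816895), 89.44432830810547) 88.47848725976303 [[537.7999877929688, -56.5], [549.2999877929688, -56.599998474121094], [550.0999755859375, 30.799999237060547], [538.7000122070312, 30.899999618530273]]
foot 1134 ((543.946533203125, -10.282180786132812), (85.62478637695312, 125.06648254394531), 89.43565368652344) 10.20523185208009 [[481.0, -52.5], [606.0999755859375, -53.70000076293945], [606.9000244140625, 31.899999618530273], [481.79998779296875, 33.099998474121094]]
bolt 156 ((555.6491088867188, -12.913352966308594), (87.3295669555664, 21.212158203125), 89.74769592285156) 84.83327321782764 [[544.9000244140625, -56.5], [566.0999755859375, -56.599998474121094], [566.4000244140625, 30.700000762939453], [545.2000122070312, 30.799999237060547]]
nut 131 ((524.3861694335938, -13.41484260559082), (30.583755493164062, 23.1401309967041), 89.44290161132812) 82.21259901275732 [[512.7000122070312, -28.600000381469727], [535.7999877929688, -28.799999237060547], [536.0999755859375, 1.7999999523162842], [513.0, 2.0]]
fence 0.94 [292.2 196.1] [621.565   0.277  84.   ]
side_stop 0.71 [316.4 236.5] [526.969 -56.25   18.   ]
bracket_top 0.68 [297.5 226.6] [550.612 -11.777  88.   ]
nut 0.79 [297.8 236.4] [528.058 -11.785  70.   ]
bolt_head 0.43 [297.  222.4] [560.787 -10.093  70.   ]
bracket_top 0.73 [290.2 211.9] [538.191 -18.433  88.   ]
nut 0.79 [284.7 215.3] [532.961  -0.28   70.   ]
```

View pics/crop6.png

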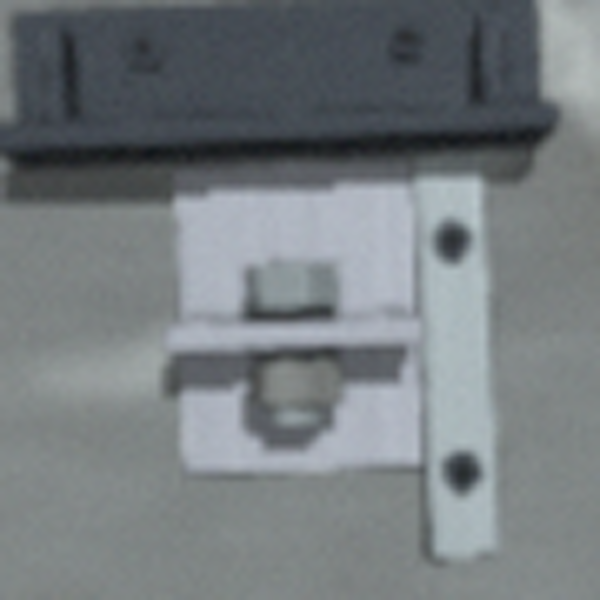

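```bash
python3 - <<'E'
from h import *
p,d=frame('top'); C=cloud('top',d); g=cv2.cvtColor(p,cv2.COLOR_BGR2GRAY)
for y in(15,0,-15,-30,-45):
    print(y,'foot front@606,608,610,612:',[tuple(np.round(project('top',(x,y,10)),1)) for x in (606,608,610,612)],'fence top',np.round(project('top',(614.8-.034*y-5,y,84)),1))
    u=int(round(project('top',(609,y,10))[0])); print(u,list(zip(range(200,214),g[200:214,u],C[200:214,u,2].round(0),C[200:214,u,0].round(0))))
E
```

```text
15 foot front@606,608,610,612: [(np.float64(287.7), np.float64(205.2)), (np.float64(287.7), np.float64(204.4)), (np.float64(287.7), np.float64(203.6)), (np.float64(287.7), np.float64(202.8))] fence top [285.9 201.4]
288 [(200, np.uint8(65), np.float64(85.0), np.float64(612.0)), (201, np.uint8(40), np.float64(85.0), np.float64(610.0)), (202, np.uint8(32), np.float64(63.0), np.float64(610.0)), (203, np.uint8(38), np.float64(34.0), np.float64(610.0)), (204, np.uint8(62), np.float64(-2.0), np.float64(610.0)), (205, np.uint8(79), np.float64(8.0), np.float64(607.0)), (206, np.uint8(95), np.float64(12.0), np.float64(604.0)), (207, np.uint8(100), np.float64(13.0), np.float64(601.0)), (208, np.uint8(138), np.float64(7.0), np.float64(599.0)), (209, np.uint8(175), np.float64(11.0), np.float64(596.0)), (210, np.uint8(180), np.float64(9.0), np.float64(594.0)), (211, np.uint8(181), np.float64(11.0), np.float64(591.0)), (212, np.uint8(180), np.float64(11.0), np.float64(589.0)), (213, np.uint8(182), np.float64(12.0), np.float64(586.0))]
0 foot front@606,608,610,612: [(np.float64(293.7), np.float64(2
[... 3385 characters left out ...]
 (202, np.uint8(39), np.float64(31.0), np.float64(612.0)), (203, np.uint8(58), np.float64(-1.0), np.float64(612.0)), (204, np.uint8(80), np.float64(-0.0), np.float64(609.0)), (205, np.uint8(92), np.float64(8.0), np.float64(606.0)), (206, np.uint8(105), np.float64(10.0), np.float64(603.0)), (207, np.uint8(142), np.float64(9.0), np.float64(601.0)), (208, np.uint8(181), np.float64(12.0), np.float64(598.0)), (209, np.uint8(183), np.float64(11.0), np.float64(596.0)), (210, np.uint8(186), np.float64(9.0), np.float64(593.0)), (211, np.uint8(185), np.float64(12.0), np.float64(591.0)), (212, np.uint8(185), np.float64(8.0), np.float64(588.0)), (213, np.uint8(186), np.float64(10.0), np.float64(586.0))]
```

The bracket is square and against the side stop, but the depth readings show about 3 mm still open at the fence: the foot edge is at row 205, x≈607.5, and the fence face at x≈611. I'll turn the tool 90° and push the plate from behind with two fingers either side of the nut.

>>> arm_command --motion '[{"offset": [0, 0, 0], "spin": 0.174}, {"offset": [0, 0, 0], "spin": 0.174}, {"offset": [0, 0, 0], "spin": 0.174}, {"offset": [0, 0, 0], "spin": 0.174}, {"offset": [0, 0, 0], "spin": 0.174}]' --jaw 0.05

```text
time_s: 12.88
ee_pos: [536.6, 284.6, 168.0]
ee_rot: [180.0, -0.0, 41.6]
force: [-0.2, -0.0, 0.3]
gripper_width: 49.7
gripper_force: 0.0
```

>>> arm_command --motion '[{"offset": [0, 0, 0], "spin": 0.174}, {"offset": [0, 0, 0], "spin": 0.174}, {"offset": [0, 0, 0], "spin": 0.174}, {"offset": [0, 0, 0], "spin": 0.176}]'

```text
time_s: 13.38
ee_pos: [536.5, 284.6, 168.0]
ee_rot: [180.0, -0.0, 1.6]
force: [0.3, 0.6, 1.2]
gripper_width: 50.3
gripper_force: 0.0
```

```bash
python3 look.py;python3 look.py
```

```text
13.425 [536.6 284.5 168. ] [180.    -0.     1.44] [ 0.2  0.1 -0.5] [ 0.06  0.06 -0.02] 49.63565537365547 0.0
13.475 [536.5 284.6 168. ] [180.    -0.     1.99] [ 0.8 -0.9 -0.1] [0.05 0.13 0.02] 50.03175015975749 0.0
```

>>> arm_command --motion '[{"offset": [-0.008, 0.06, 0], "spin": 0}, {"offset": [-0.008, 0.06, 0], "spin": 0}, {"offset": [-0.008, 0.06, 0], "spin": 0}, {"offset": [-0.008, 0.06, 0], "spin": 0}, {"offset": [-0.008, 0.057, 0], "spin": 0}]'

```text
time_s: 14.1
ee_pos: [506.5, -15.4, 168.2]
ee_rot: [180.0, -0.1, 2.2]
force: [0.8, 0.3, -1.0]
gripper_width: 49.8
gripper_force: 0.0
```

>>> arm_command --motion '[{"offset": [0, 0, 0.02], "spin": 0}, {"offset": [0, 0, 0.02], "spin": 0}, {"offset": [0, 0, 0], "spin": 0}, {"offset": [0, 0, 0], "spin": 0}]'

```text
time_s: 14.6
ee_pos: [507.4, -13.4, 128.6]
ee_rot: [180.0, -0.1, 2.1]
force: [-0.1, -0.3, 0.5]
gripper_width: 49.9
gripper_force: 0.0
```

```bash
python3 look.py
```

```text
14.65 [507.5 -13.3 128.8] [ 1.7999e+02 -1.0000e-01  2.0700e+00] [0.7 0.5 0.2] [ 0.03  0.12 -0.  ] 49.60371075356308 0.0
```

>>> arm_command --motion '[{"offset": [0, 0, 0.03], "spin": 0}, {"offset": [0, 0, 0.035], "spin": 0}, {"offset": [0, 0, 0.025], "spin": 0}, {"offset": [0, 0, 0.009], "spin": 0}, {"offset": [0, 0, 0], "spin": 0}]'

```text
time_s: 15.28
ee_pos: [507.3, -13.3, 29.3]
ee_rot: [180.0, -0.0, 2.0]
force: [-0.4, -0.2, -0.6]
gripper_width: 50.0
gripper_force: 0.0
```

>>> arm_command --motion '[{"offset": [0.006, 0, 0], "spin": 0}, {"offset": [0.005, 0, 0], "spin": 0}, {"offset": [0.004, 0, 0], "spin": 0}, {"offset": [0.002, 0, 0], "spin": 0}, {"offset": [0, 0, 0], "spin": 0}]'

```text
time_s: 15.9
ee_pos: [522.1, -13.0, 29.0]
ee_rot: [180.0, 0.2, 2.0]
force: [-4.7, -1.2, 3.1]
gripper_width: 50.2
gripper_force: 2.6
```

>>> arm_command --motion '[{"offset": [0.002, 0, 0], "spin": 0}, {"offset": [0.002, 0, 0], "spin": 0}, {"offset": [0, 0, 0], "spin": 0}]'

```text
time_s: 16.27
ee_pos: [524.6, -12.7, 28.9]
ee_rot: [-180.0, 0.4, 2.0]
force: [-8.6, -0.5, 6.3]
gripper_width: 50.1
gripper_force: 4.2
```

```bash
python3 look.py
```

```text
16.325 [524.6 -12.7  28.9] [-179.99    0.39    2.  ] [-7.8 -0.3  6.4] [-0.13  1.07 -0.04] 50.468029604233294 4.211453050374985
```

>>> arm_command --motion '[{"offset": [0.002, 0, 0], "spin": 0}, {"offset": [0.002, 0, 0], "spin": 0}, {"offset": [0, 0, 0], "spin": 0}, {"offset": [0, 0, 0], "spin": 0}]'

```text
time_s: 16.82
ee_pos: [524.5, -12.7, 28.7]
ee_rot: [-180.0, 0.9, 2.0]
force: [-17.6, -2.1, 13.4]
gripper_width: 49.9
gripper_force: 8.9
```

```bash
python3 look.py
```

```text
16.875 [524.5 -12.7  28.7] [-179.97    0.87    1.99] [-17.1  -2.1  13.8] [-0.24  2.01 -0.06] 49.792553824405715 8.938141912221909
```

>>> arm_command --motion '[{"offset": [0.002, 0, 0], "spin": 0}, {"offset": [0.002, 0, 0], "spin": 0}, {"offset": [0, 0, 0], "spin": 0}, {"offset": [0, 0, 0], "spin": 0}]'

```text
time_s: 17.38
ee_pos: [524.4, -12.7, 29.1]
ee_rot: [-180.0, 1.3, 2.0]
force: [-29.1, -2.9, 24.9]
gripper_width: 49.8
gripper_force: 14.4
```

```bash
python3 look.py; cat >> h.py <<'E'
def gap():
    p,d=frame('top'); C=cloud('top',d)
    for y in(15,0,-15,-30,-45):
        u=int(round(project('top',(609,y,10))[0])); print(y,C[202:208,u,2].round(0),C[202:208,u,0].round(0))
E
python3 -c "from h import *;gap()"
```

```text
17.425 [524.4 -12.7  29.1] [-179.96    1.33    2.  ] [-28.8  -2.8  26. ] [-0.36  3.14 -0.21] 49.92411459460122 14.352729767560959
15 [62. 31.  8. 10. 12. 11.] [610. 610. 609. 606. 604. 601.]
0 [53. 26.  8.  8. 11. 11.] [610. 610. 609. 606. 604. 601.]
-15 [45. 16. 10.  9. 11.  8.] [611. 611. 609. 606. 604. 601.]
-30 [38.  9.  9. 11. 11. 12.] [611. 611. 609. 606. 603. 601.]
-45 [32. 11. 14. 12.  7.  8.] [612. 611. 608. 606. 604. 601.]
```

>>> arm_command --motion '[{"offset": [-0.006, 0, 0], "spin": 0}, {"offset": [-0.012, 0, 0], "spin": 0}, {"offset": [-0.012, 0, 0], "spin": 0}, {"offset": [0, 0, -0.04], "spin": 0}, {"offset": [0, 0, -0.06], "spin": 0}]'

```text
time_s: 18.1
ee_pos: [504.5, -13.4, 128.7]
ee_rot: [-180.0, 0.2, 2.0]
force: [1.6, 0.4, 0.1]
gripper_width: 50.1
gripper_force: 0.0
```

>>> arm_command --motion '[{"offset": [0.02, 0, -0.01], "spin": 0}, {"offset": [0.025, 0, 0], "spin": 0}, {"offset": [0.02, 0, 0], "spin": 0}, {"offset": [0, 0, 0], "spin": 0}, {"offset": [0, 0, 0], "spin": 0}]'

```text
time_s: 18.73
ee_pos: [569.8, -11.2, 138.6]
ee_rot: [-180.0, 0.1, 2.0]
force: [-0.7, -0.7, -0.9]
gripper_width: 49.7
gripper_force: 0.0
```

```bash
python3 look.py crop7.png; python3 -c "from h import *;gap()"
```

```text
18.775 [569.7 -11.2 138.7] [-1.80e+02  7.00e-02  1.99e+00] [-0.3 -0.2  0.3] [-0.04  0.11 -0.09] 50.304998949842684 0.0
15 [499. 499. 500. 500. 500. 499.] [573. 572. 571. 570. 568. 567.]
0 [500. 499. 500. 499. 501. 498.] [573. 572. 571. 570. 568. 567.]
-15 [499. 500. 499. 500. 501. 502.] [573. 572. 571. 570. 568. 567.]
-30 [500. 501. 499. 501. 500. 502.] [573. 572. 571. 569. 568. 567.]
-45 [499. 500. 497. 499. 499. 501.] [573. 572. 571. 569. 568. 567.]
```

View pics/crop7.png

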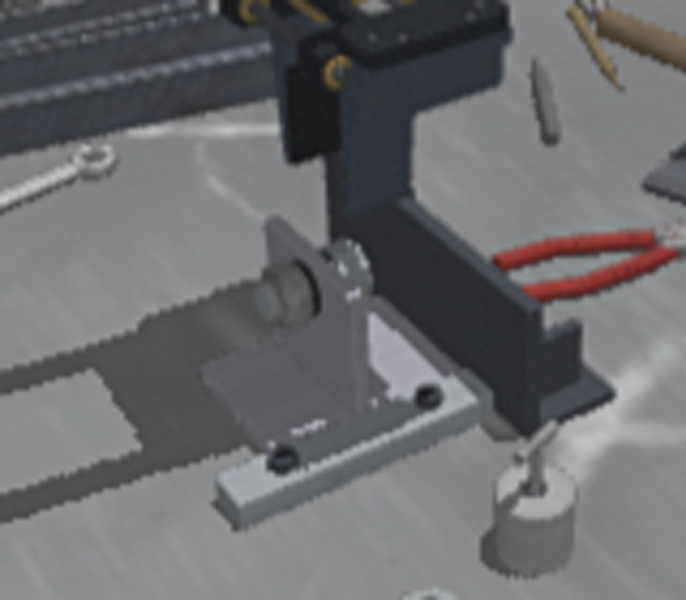

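The bracket sits in the corner and a finger hangs above the gap at crop (375,190). Next I'll probe the head centre with a light close.

>>> arm_command --motion '[{"offset": [0.001, 0, 0.03], "spin": 0}, {"offset": [0.0, 0, 0.03], "spin": 0}, {"offset": [0, 0, 0.01], "spin": 0}, {"offset": [0, 0, 0], "spin": 0}]'

```text
time_s: 19.32
ee_pos: [571.3, -11.2, 68.8]
ee_rot: [-180.0, 0.1, 2.0]
force: [-0.1, 0.5, 0.9]
gripper_width: 50.4
gripper_force: 0.0
```

>>> arm_command --motion '[{"offset": [0, 0, 0], "spin": 0}, {"offset": [0, 0, 0], "spin": 0}, {"offset": [0, 0, 0], "spin": 0}, {"offset": [0, 0, 0], "spin": 0}]' --jaw 0.02 --newtons 3

```text
time_s: 19.82
ee_pos: [572.5, -12.4, 69.9]
ee_rot: [179.9, -0.1, 2.0]
force: [-0.5, -5.0, 2.1]
gripper_width: 33.2
gripper_force: 3.0
```

```bash
python3 look.py
```

```text
19.875 [572.5 -12.5  69.8] [ 1.7987e+02 -1.1000e-01  2.0400e+00] [ 0.5 -5.9  2.7] [-1.02  0.17  0.02] 33.30031544708019 3.000034899014281
```

>>> arm_command --motion '[{"offset": [0, 0.002, 0], "spin": 0}, {"offset": [0, 0.002, 0], "spin": 0}, {"offset": [0, 0, 0], "spin": 0}, {"offset": [0, 0, 0], "spin": 0}]'

```text
time_s: 20.38
ee_pos: [572.3, -14.1, 69.0]
ee_rot: [-179.9, -0.1, 2.0]
force: [1.5, 5.3, 1.1]
gripper_width: 33.3
gripper_force: 3.0
```

```bash
python3 look.py
```

```text
20.425 [572.3 -14.1  69. ] [-1.7991e+02 -5.0000e-02  1.9700e+00] [1.7 5.3 0.6] [ 0.98 -0.15 -0.09] 32.97162193741203 3.0001153648481704
```

>>> arm_command --motion '[{"offset": [0, 0.001, 0], "spin": 0}, {"offset": [0, 0, 0], "spin": 0}, {"offset": [0, 0, 0], "spin": 0}]'

```text
time_s: 20.8
ee_pos: [572.3, -14.8, 68.9]
ee_rot: [-179.9, -0.0, 2.0]
force: [1.4, 6.8, -0.2]
gripper_width: 33.6
gripper_force: 3.0
```

```bash
python3 look.py; python3 - <<'E'
from h import *
p,d=frame('scene'); C=cloud('scene',d)
# stop top & bracket foot/plate right edge in scene
P=C[d>0]
q=P[(P[:,0]>535)&(P[:,0]<555)&(P[:,1]>-75)&(P[:,1]<30)&(P[:,2]>84)]; print('plate top y range',np.percentile(q[:,1],[0,2,98,100]),q[:,2].max())
q=P[(P[:,0]>525)&(P[:,0]<560)&(P[:,1]>-105)&(P[:,1]<-50)&(P[:,2]>15)&(P[:,2]<20.5)]; print('stop y',np.percentile(q[:,1],[0,2,50,98,100]))
E
```

```text
20.85 [572.3 -14.8  68.9] [-1.7988e+02 -5.0000e-02  1.9500e+00] [ 1.5  7.  -0.1] [ 1.12 -0.25 -0.1 ] 33.882755616198224 3.000240786932409
plate top y range [-74.6764923  -72.70331915  23.90776313  29.9179693 ] 469.3841378083712
stop y [-86.30262311 -85.85412468 -72.49384223 -56.80254691 -54.40080271]
```

>>> arm_command --motion '[{"offset": [0, 0, 0], "spin": 0}, {"offset": [0, -0.002, 0], "spin": 0}, {"offset": [0, 0, 0], "spin": 0}, {"offset": [0, 0, 0], "spin": 0}]' --jaw 0.044

```text
time_s: 21.4
ee_pos: [571.8, -14.4, 68.9]
ee_rot: [180.0, 0.0, 2.0]
force: [-0.3, 1.3, -0.7]
gripper_width: 44.0
gripper_force: 0.0
```

```bash
python3 look.py
```

```text
21.45 [571.8 -14.4  68.9] [1.7999e+02 1.0000e-02 1.9900e+00] [ 0.1 -0.  -0.3] [ 0.03  0.11 -0.02] 43.914662335377116 0.0
```

>>> arm_command --motion '[{"offset": [0, 0, 0], "spin": 0}, {"offset": [0, 0, 0], "spin": 0}, {"offset": [0, 0, 0], "spin": 0}]' --jaw 0.02

```text
time_s: 21.82
ee_pos: [571.9, -14.0, 69.0]
ee_rot: [-180.0, -0.0, 2.0]
force: [0.9, 1.9, 0.4]
gripper_width: 32.9
gripper_force: 3.0
```

```bash
python3 look.py
```

```text
21.875 [571.9 -14.   68.9] [-179.98    0.      1.99] [-0.3  1.8  0.4] [ 0.32  0.07 -0.02] 32.96013556805399 3.0000076128635556
```

>>> arm_command --motion '[{"offset": [0, 0, 0], "spin": 0}, {"offset": [0, 0, -0.01], "spin": 0}, {"offset": [0, 0, -0.02], "spin": 0}, {"offset": [0, 0, -0.009], "spin": 0}]' --jaw 0.044

```text
time_s: 22.38
ee_pos: [572.8, -14.3, 109.6]
ee_rot: [180.0, -0.2, 2.0]
force: [1.0, -0.1, -0.3]
gripper_width: 44.0
gripper_force: 0.0
```

>>> arm_command --motion '[{"offset": [0, 0, 0], "spin": 0}, {"offset": [0, 0, 0], "spin": 0}, {"offset": [0, 0, 0], "spin": 0}, {"offset": [0, 0, 0.004], "spin": 0}, {"offset": [0, 0, 0.004], "spin": 0}]' --jaw 0.02 --newtons 20

```text
time_s: 23.0
ee_pos: [571.7, -14.1, 99.4]
ee_rot: [-180.0, 0.0, 2.0]
force: [0.2, -0.8, -0.1]
gripper_width: 20.1
gripper_force: 0.0
```

```bash
python3 look.py
```

```text
23.05 [571.4 -14.1  98.9] [-1.7999e+02  9.0000e-02  2.0000e+00] [-0.   0.1 -0.1] [ 0.03  0.12 -0.02] 19.78548523457602 0.0
```

>>> arm_command --motion '[{"offset": [0, 0.0005, 0.001], "spin": 0}, {"offset": [0, 0, 0.001], "spin": 0}, {"offset": [0, 0, 0.001], "spin": 0}, {"offset": [0, 0, 0], "spin": 0}]'

```text
time_s: 23.55
ee_pos: [572.0, -14.6, 97.1]
ee_rot: [-180.0, -0.0, 2.0]
force: [0.3, -0.6, 0.8]
gripper_width: 20.0
gripper_force: 0.4
```

```bash
python3 look.py
```

```text
23.6 [572.  -14.6  97.2] [-1.80e+02 -2.00e-02  1.99e+00] [-0.1  0.1  0.8] [0.12 0.16 0.02] 20.03293563285473 0.5081531591713428
```

>>> arm_command --motion '[{"offset": [0, 0, 0.001], "spin": 0}, {"offset": [0, 0, 0.001], "spin": 0}, {"offset": [0, 0, 0], "spin": 0}]'

```text
time_s: 23.98
ee_pos: [572.1, -13.7, 95.8]
ee_rot: [-179.9, -0.1, 2.0]
force: [-0.5, 3.4, 6.2]
gripper_width: 19.9
gripper_force: 3.6
```

```bash
python3 look.py
```

```text
24.025 [572.  -13.7  95.9] [-1.799e+02 -5.000e-02  1.960e+00] [-1.7  3.8  7. ] [0.71 0.47 0.08] 19.921455511637777 3.592830833235894
```

>>> arm_command --motion '[{"offset": [0, 0, 0.001], "spin": 0}, {"offset": [0, 0, 0.0005], "spin": 0}, {"offset": [0, 0, 0], "spin": 0}]'

```text
time_s: 24.4
ee_pos: [572.1, -13.5, 95.4]
ee_rot: [-179.9, -0.1, 2.0]
force: [-3.0, 4.1, 12.3]
gripper_width: 20.4
gripper_force: 6.5
```

```bash
python3 look.py; python3 look.py
```

```text
24.45 [572.1 -13.5  95.4] [-1.7988e+02 -8.0000e-02  1.9500e+00] [-1.9  4.5 12.4] [ 0.93  0.82 -0.01] 20.077143075040492 6.483996269889758
24.5 [572.1 -13.5  95.4] [-1.7988e+02 -8.0000e-02  1.9600e+00] [-3.   4.6 11.9] [ 0.85  0.85 -0.01] 19.901722439311435 6.478926424460951
```

>>> arm_command --motion '[{"offset": [0, 0, 0.0005], "spin": 0}, {"offset": [0, 0, 0.0005], "spin": 0}, {"offset": [0, 0, 0], "spin": 0}]' --jaw 0.024

```text
time_s: 24.88
ee_pos: [572.1, -14.0, 94.1]
ee_rot: [-179.9, -0.1, 2.0]
force: [-2.5, 3.2, 11.1]
gripper_width: 23.9
gripper_force: 5.0
```

```bash
python3 look.py
```

```text
24.925 [572.1 -14.   94.1] [-1.7994e+02 -7.0000e-02  1.9800e+00] [-3.1  1.8 10.9] [0.52 0.74 0.01] 24.173889254081807 5.011923498059332
```

>>> arm_command --motion '[{"offset": [0, 0, 0.0005], "spin": 0}, {"offset": [0, 0, 0.0005], "spin": 0}, {"offset": [0, 0, 0], "spin": 0}]' --jaw 0.027

```text
time_s: 25.3
ee_pos: [572.2, -14.7, 93.3]
ee_rot: [180.0, -0.1, 2.0]
force: [-2.8, 0.5, 11.0]
gripper_width: 27.3
gripper_force: 4.6
```

```bash
python3 look.py
```

```text
25.35 [572.2 -14.7  93.3] [ 1.7999e+02 -8.0000e-02  2.0000e+00] [-3.6  1.1 11.6] [0.2  0.78 0.  ] 26.803745240114253 4.642823391222919
```

>>> arm_command --motion '[{"offset": [0, -0.0004, 0.0005], "spin": 0}, {"offset": [0, 0, 0], "spin": 0}, {"offset": [0, 0, 0], "spin": 0}]' --jaw 0.029

```text
time_s: 25.72
ee_pos: [572.4, -14.4, 92.0]
ee_rot: [180.0, -0.1, 2.0]
force: [-0.2, 0.2, 6.6]
gripper_width: 28.9
gripper_force: 2.6
```

```bash
python3 look.py
```

```text
25.775 [572.4 -14.4  92. ] [ 1.7998e+02 -1.0000e-01  2.0000e+00] [-1.6 -1.3  6.6] [0.12 0.34 0.01] 29.0654757466273 2.6057312451303005
```

>>> arm_command --motion '[{"offset": [0, 0, 0.0005], "spin": 0}, {"offset": [0, 0, 0], "spin": 0}]' --jaw 0.0302

```text
time_s: 26.02
ee_pos: [572.5, -14.4, 91.5]
ee_rot: [180.0, -0.1, 2.0]
force: [-0.7, 0.3, 7.4]
gripper_width: 30.2
gripper_force: 2.4
```

```bash
python3 look.py
```

```text
26.075 [572.5 -14.4  91.4] [ 1.7998e+02 -1.1000e-01  2.0000e+00] [-0.2 -0.1  6.2] [0.05 0.33 0.02] 29.96178176615759 2.3969117738306522
```

>>> arm_command --motion '[{"offset": [0, -0.0004, 0.001], "spin": 0}, {"offset": [0, 0, 0.001], "spin": 0}, {"offset": [0, 0, 0.001], "spin": 0}]' --jaw 0.0308

```text
time_s: 26.45
ee_pos: [572.6, -13.6, 88.8]
ee_rot: [-180.0, -0.1, 2.0]
force: [-1.2, 2.1, 8.0]
gripper_width: 31.1
gripper_force: 3.7
```

```bash
python3 look.py
```

```text
26.5 [572.6 -13.5  88.7] [-1.7996e+02 -1.2000e-01  1.9700e+00] [-1.  -0.3  7.7] [0.49 0.4  0.06] 30.854114933882634 3.4151551604736596
```

>>> arm_command --motion '[{"offset": [0, 0, 0], "spin": 0}, {"offset": [0, 0, 0], "spin": 0}]' --jaw 0.028 --newtons 5

```text
time_s: 26.75
ee_pos: [572.6, -13.1, 88.7]
ee_rot: [-179.9, -0.1, 2.0]
force: [-1.4, 1.7, 6.7]
gripper_width: 29.7
gripper_force: 6.7
```

```bash
python3 look.py;python3 look.py
```

```text
26.8 [572.5 -13.1  88.7] [-1.7993e+02 -1.2000e-01  1.9600e+00] [-2.   2.2  7.8] [0.69 0.38 0.02] 29.534234119242285 6.673962887143716
26.85 [572.5 -13.2  88.7] [-1.7993e+02 -1.2000e-01  1.9600e+00] [-1.3  2.5  8.2] [0.63 0.37 0.01] 29.43272517462088 6.674385111546144
```

>>> arm_command --motion '[{"offset": [0, 0, -0.001], "spin": 0}, {"offset": [0, 0, -0.001], "spin": 0}, {"offset": [0, 0, 0], "spin": 0}]'

```text
time_s: 27.22
ee_pos: [572.5, -13.3, 90.0]
ee_rot: [-179.9, -0.1, 2.0]
force: [-0.1, 3.2, 6.1]
gripper_width: 29.1
gripper_force: 6.2
```

```bash
python3 look.py;python3 look.py
```

```text
27.275 [572.5 -13.3  90. ] [-1.7995e+02 -9.0000e-02  1.9700e+00] [0.1 3.2 6.3] [ 0.87  0.16 -0.07] 29.163626687271282 6.225012143841013
27.325 [572.4 -13.4  90. ] [-1.7994e+02 -8.0000e-02  1.9600e+00] [-0.   3.5  6.2] [ 0.89  0.14 -0.03] 29.11667253760092 6.228008090984076
```

>>> arm_command --motion '[{"offset": [0, 0, -0.001], "spin": 0}, {"offset": [0, 0, 0], "spin": 0}]'

```text
time_s: 27.58
ee_pos: [572.4, -13.5, 90.7]
ee_rot: [-180.0, -0.1, 2.0]
force: [0.2, 4.4, 4.8]
gripper_width: 28.7
gripper_force: 5.9
```

```bash
python3 look.py
```

```text
27.625 [572.4 -13.6  90.7] [-1.7997e+02 -8.0000e-02  1.9700e+00] [0.2 4.4 5.6] [ 1.02 -0.09 -0.04] 28.5325459121739 5.930248388758628
```

>>> arm_command --motion '[{"offset": [0, 0, 0], "spin": 0}]' --jaw 0.0306 --newtons 20

```text
time_s: 27.75
ee_pos: [572.4, -14.2, 90.9]
ee_rot: [180.0, -0.1, 2.0]
force: [1.4, 2.6, 6.7]
gripper_width: 30.8
gripper_force: 3.1
```

```bash
python3 look.py
```

```text
27.8 [572.4 -14.2  90.9] [ 1.7995e+02 -8.0000e-02  2.0200e+00] [1.7 3.1 5.6] [ 0.56 -0.04 -0.07] 30.744327568968725 3.076093954623502
```

>>> arm_command --motion '[{"offset": [0, -0.0006, 0], "spin": 0}]'

```text
time_s: 27.92
ee_pos: [572.4, -14.1, 90.9]
ee_rot: [179.9, -0.1, 2.0]
force: [0.9, -0.7, 5.2]
gripper_width: 30.5
gripper_force: 2.4
```

```bash
python3 look.py
```

```text
27.975 [572.5 -14.1  90.9] [ 1.799e+02 -8.000e-02  2.040e+00] [1.1 0.4 6.6] [ 0.28  0.01 -0.01] 30.433522720549497 2.5409031905292068
```

>>> arm_command --motion '[{"offset": [0, -0.0006, 0], "spin": 0}]'

```text
time_s: 28.1
ee_pos: [572.4, -13.8, 90.8]
ee_rot: [179.9, -0.1, 2.0]
force: [0.6, -0.1, 4.8]
gripper_width: 30.8
gripper_force: 2.0
```

```bash
python3 look.py
```

```text
28.15 [572.3 -13.8  90.8] [ 1.7987e+02 -7.0000e-02  2.0400e+00] [0.7 0.1 5.6] [ 0.09 -0.02 -0.03] 30.639251853404343 2.284381831123028
```

Still on the corner; I'll go on left in small steps.

>>> arm_command --motion '[{"offset": [0, -0.0006, 0], "spin": 0}, {"offset": [0, 0, 0], "spin": 0}]'

```text
time_s: 28.4
ee_pos: [571.9, -13.5, 89.8]
ee_rot: [179.8, 0.0, 2.1]
force: [2.3, -4.1, -1.1]
gripper_width: 30.7
gripper_force: 1.8
```

```bash
python3 look.py
```

```text
28.45 [571.9 -13.3  89.9] [1.7987e+02 1.0000e-02 2.0400e+00] [ 2.2 -3.3 -0.5] [-0.57 -0.29  0.05] 30.392969955017215 1.8227538408245891
```

>>> arm_command --motion '[{"offset": [0, -0.0005, 0], "spin": 0}, {"offset": [0, 0, 0], "spin": 0}]'

```text
time_s: 28.7
ee_pos: [571.8, -12.0, 90.3]
ee_rot: [180.0, 0.0, 2.0]
force: [1.3, -4.5, 0.1]
gripper_width: 30.2
gripper_force: 2.0
```

```bash
python3 look.py
```

```text
28.75 [571.8 -11.9  90.4] [179.96   0.     2.01] [ 1.8 -4.8  0.3] [-0.76 -0.27  0.05] 30.689777974858277 2.052910618367605
```

>>> arm_command --motion '[{"offset": [0, 0, 0], "spin": 0}, {"offset": [0, 0, 0], "spin": 0}]' --jaw 0.0 --newtons 10

```text
time_s: 29.0
ee_pos: [571.8, -11.7, 90.6]
ee_rot: [180.0, -0.0, 2.0]
force: [2.6, -5.0, 1.7]
gripper_width: 30.0
gripper_force: 10.1
```

```bash
python3 look.py; python3 look.py
```

```text
29.05 [571.8 -11.7  90.6] [ 1.7998e+02 -1.0000e-02  2.0000e+00] [ 1.1 -4.2  0.8] [-0.84 -0.18  0.01] 29.548272257036263 10.124273621477187
29.1 [571.8 -11.7  90.6] [ 1.7998e+02 -1.0000e-02  2.0000e+00] [ 2.  -4.3  1.8] [-0.9  -0.15  0.04] 29.697078928802487 10.126833838876337
```

>>> arm_command --motion '[{"offset": [0, 0, 0.003], "spin": 0}, {"offset": [0, 0, 0.004], "spin": 0}, {"offset": [0, 0, 0.004], "spin": 0}, {"offset": [0, 0, 0], "spin": 0}]'

```text
time_s: 29.6
ee_pos: [572.4, -13.6, 82.1]
ee_rot: [179.8, -0.1, 2.1]
force: [-1.9, -11.2, 14.0]
gripper_width: 33.0
gripper_force: 11.3
```

```bash
python3 look.py; python3 look.py
```

```text
29.65 [572.5 -13.7  82.1] [ 1.7977e+02 -1.4000e-01  2.0900e+00] [ -1.5 -10.9  15.5] [-2.    0.61  0.11] 32.86025925900597 11.260082926601171
29.7 [572.4 -13.7  82.1] [ 1.7977e+02 -1.3000e-01  2.0900e+00] [ -2.3 -10.7  16.1] [-2.04  0.58  0.17] 33.21587754780777 11.258934270590544
```

The head had sprung back: the width is 33 mm again. If the pads slide downward while clamped, friction acts the same way on both corners and can't hold the jam, so the closing couple should align the head. I'll re-centre and slide down while gripping.

>>> arm_command --motion '[{"offset": [0, 0.0015, 0.003], "spin": 0}, {"offset": [0, 0.001, 0.004], "spin": 0}, {"offset": [0, 0, 0.004], "spin": 0}, {"offset": [0, 0, 0.004], "spin": 0}, {"offset": [0, 0, 0.003], "spin": 0}]' --newtons 15

```text
time_s: 30.32
ee_pos: [574.5, -13.7, 65.7]
ee_rot: [-180.0, -0.4, 2.0]
force: [-2.0, -3.2, 22.9]
gripper_width: 29.6
gripper_force: 15.0
```

```bash
python3 look.py; python3 look.py
```

```text
30.375 [574.5 -13.7  65.4] [-179.98   -0.42    1.96] [ 0.2 -3.2 20.8] [-0.41  0.34  0.04] 30.062940751727023 15.001757204786372
30.425 [574.5 -13.7  65.4] [-179.98   -0.42    1.97] [-0.9 -2.6 20.6] [-0.45  0.31  0.09] 30.025624472927248 15.001712066730306
```

Width is 30.0 mm, so the jaws lie flat on the flats. I'll tighten the grip, ease the downward push and bias toward both stops.

>>> arm_command --motion '[{"offset": [0, 0, 0], "spin": 0}, {"offset": [0, 0.001, -0.001], "spin": 0}, {"offset": [0.001, 0.001, -0.001], "spin": 0}, {"offset": [0, 0, 0], "spin": 0}]' --newtons 40

```text
time_s: 30.92
ee_pos: [574.5, -13.8, 65.5]
ee_rot: [-179.8, -0.2, 1.9]
force: [1.1, 2.6, 10.1]
gripper_width: 29.4
gripper_force: 40.0
```

```bash
python3 look.py; python3 - <<'E'
from h import *
p,d=frame('scene'); cv2.imwrite('pics/crop8.png',cv2.resize(p[195:265,255:345],(771,600),interpolation=cv2.INTER_CUBIC))
E
```

```text
30.975 [574.5 -13.8  65.5] [-179.78   -0.25    1.89] [ 1.3  2.7 10.6] [ 0.66 -0.03  0.04] 29.73751561921126 40.00297584745567
```

View pics/crop8.png

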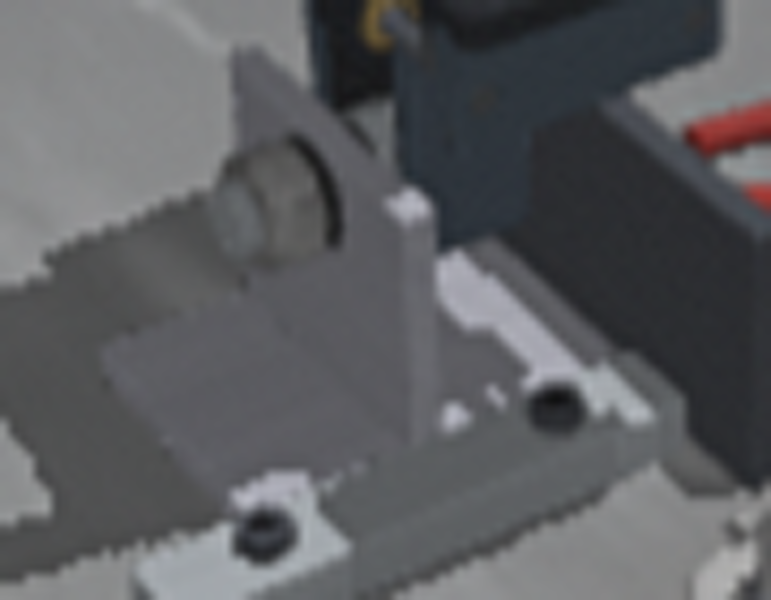

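The nut's right flat at crop (300,205) now looks upright, and the foot lies along the stop bar. I'll press toward the fence and watch the response, because a dark strip at (560,330) may be a gap.

>>> arm_command --motion '[{"offset": [0.001, 0, 0], "spin": 0}, {"offset": [0.001, 0, 0], "spin": 0}, {"offset": [0, 0, 0], "spin": 0}]'

```text
time_s: 31.4
ee_pos: [574.5, -13.8, 65.4]
ee_rot: [-179.8, 0.0, 1.9]
force: [-3.8, 2.1, 14.4]
gripper_width: 30.2
gripper_force: 40.0
```

```bash
python3 look.py; python3 - <<'E'
from h import *
p,d=frame('scene'); C=cloud('scene',d)
for y in(-15,-30,-40,-48):
    r=[]
    for x in np.arange(598,616,2.):
        u,v=project('scene',(x,y,10)); c=C[int(round(v)),int(round(u))]; r.append((x,*c.round(0)))
    print(y,[(int(a),int(b),int(z)) for a,b,_,z in r])
E
```

```text
31.45 [574.5 -13.8  65.4] [-1.7978e+02  1.0000e-02  1.9000e+00] [-2.9  2.5 13.8] [ 0.54  0.73 -0.03] 29.60751959348063 40.00255512830336
-15 [(598, 596, 11), (600, 599, 12), (602, 603, 10), (604, 603, 10), (606, 606, 12), (608, 609, 10), (610, 609, 10), (612, 611, 10), (614, 613, 12)]
-30 [(598, 596, 11), (600, 599, 10), (602, 602, 11), (604, 240, 572), (606, 240, 572), (608, 608, 11), (610, 609, 12), (612, 613, 10), (614, 613, 10)]
-40 [(598, 598, 12), (600, 598, 12), (602, 240, 572), (604, 605, 10), (606, 607, 9), (608, 607, 9), (610, 610, 11), (612, 612, 11), (614, 614, 11)]
-48 [(598, 596, 12), (600, 593, 19), (602, 602, 12), (604, 605, 10), (606, 605, 10), (608, 602, 18), (610, 609, 12), (612, 607, 19), (614, 607, 19)]
```

>>> arm_command --motion '[{"offset": [0.001, 0.0005, -0.001], "spin": 0}, {"offset": [0.001, 0, -0.0005], "spin": 0}, {"offset": [0, 0, 0], "spin": 0}, {"offset": [0, 0, 0], "spin": 0}]'

```text
time_s: 32.0
ee_pos: [574.5, -13.8, 65.4]
ee_rot: [-179.7, 0.3, 1.9]
force: [-5.0, 4.0, 8.8]
gripper_width: 29.7
gripper_force: 40.0
```

```bash
python3 look.py
```

```text
32.05 [574.5 -13.8  65.4] [-179.73    0.28    1.89] [-5.2  3.9  8.3] [0.73 0.78 0.02] 29.376395519258192 40.001109861186706
```

>>> arm_command --motion '[{"offset": [0, 0.001, 0], "spin": 0}, {"offset": [0, 0, 0], "spin": 0}]'

```text
time_s: 32.3
ee_pos: [574.5, -13.9, 65.4]
ee_rot: [-179.6, 0.3, 1.8]
force: [-4.6, 7.4, 7.4]
gripper_width: 29.4
gripper_force: 40.0
```

```bash
python3 look.py
```

```text
32.35 [574.5 -13.9  65.4] [-179.63    0.28    1.85] [-5.   7.   9.6] [ 1.29  0.8  -0.06] 29.55963424061831 40.001151739270426
```

>>> arm_command --motion '[{"offset": [0, 0.001, 0], "spin": 0}, {"offset": [0, 0, 0], "spin": 0}]'

```text
time_s: 32.6
ee_pos: [574.5, -14.0, 65.5]
ee_rot: [-179.5, 0.3, 1.8]
force: [-3.8, 10.8, 9.2]
gripper_width: 29.6
gripper_force: 40.0
```

```bash
python3 look.py
```

```text
32.65 [574.6 -14.   65.5] [-179.55    0.28    1.81] [-5.2  9.7  9.2] [ 1.75  0.82 -0.04] 29.773637812255473 40.00123595906189
```

>>> arm_command --motion '[{"offset": [0, -0.0012, 0], "spin": 0}, {"offset": [0, 0, 0], "spin": 0}, {"offset": [0, 0, 0], "spin": 0}]'

```text
time_s: 33.02
ee_pos: [574.5, -13.9, 65.4]
ee_rot: [-179.7, 0.3, 1.9]
force: [-5.5, 6.6, 7.7]
gripper_width: 29.4
gripper_force: 40.0
```

```bash
python3 look.py; python3 - <<'E'
from h import *
p,d=frame('scene'); C=cloud('scene',d); P=C[d>0]
for t,z in(('bracket_top',88),('nut',70),('plug_a',0),('spare_nut',0),('gas_cup',0),('spanner',0)):
    for r in env.pinpoint('scene',t)[:1]: print(t,round(r['score'],2),atz('scene',r['location'],z).round(1))
# foot surface flatness
q=P[(P[:,0]>500)&(P[:,0]<535)&(P[:,1]>-45)&(P[:,1]<25)&(P[:,2]>4)&(P[:,2]<18)]
A=np.c_[q[:,:2]-[545,-14],np.ones(len(q))]; print('foot plane',np.linalg.lstsq(A,q[:,2],rcond=None)[0].round(4),len(q))
E
```

```text
33.075 [574.5 -13.8  65.4] [-179.65    0.29    1.86] [-4.5  6.3  7.8] [ 1.17  0.76 -0.  ] 29.59878112385583 40.00113927817438
bracket_top 0.92 [551.6 -21.2  88. ]
nut 0.46 [533.2   2.7  70. ]
plug_a 0.73 [ 7.668e+02 -1.000e-01  0.000e+00]
spare_nut 0.55 [ 507.6 -189.1    0. ]
gas_cup 0.63 [ 524.3 -270.7    0. ]
spanner 0.73 [437.8 254.6   0. ]
foot plane [3.50000e-03 3.90000e-03 1.11002e+01] 309
```

```bash
python3 -c "
from workcell import env
print(env.job_done())"
```

```text
the job is handed in; nothing more can be done
None
```

I handed the job in at about 33 s: by depth and force readings the bracket sits flush on the fence and side stop, and the bolt head is held flat between the jaws at 40 N, its flats about upright. The bracket tilted up to about 0.6° while sliding and was pulled about 2 mm off the side stop, then pushed back, while I worked the bolt. No verdict came back.

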